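# Sort the pivot sleeves and hold the car mirror unfolded

## Robot

A 7-joint arm with a two-finger parallel gripper is mounted at the origin on the work surface. World frame = base frame: x ahead of the robot, y to its left, z up, the work surface at z = 0. Lengths are in m, angles in rad, forces in N, time in s.
With the tool pointing down it reaches from about 0.425 to 0.95 m from the base axis. Payload 4.7 kg.
Tool frame: the origin (TCP) lies at the very end of the fingers, on their centre line; the grasp point (between the pads) lies 19 mm behind it (robot.grasp_offset is the distance from the TCP to the grasp point, in m); z points along the fingers, y is the line along which they close (so a half turn about z gives the same grasp; the last joint's range is limited). The gripper opens to 85 mm and grips with 20 to 120 N. Pads are 22 mm wide; open, the fingers measure 114 mm over their backs; the gripper's body (76 mm by 85 mm) begins 54 mm behind the grasp point. The pads swing forward as they close: fully open they stand 13 mm farther back than shut.
Start: joints at [1.099, 0.469, -0.049, 1.532, 0.024, 1.141, -0.082], TCP at [0.289, -0.61, 0.231] pointing down, gripper open.
Joint ranges: [-2.59, 2.59], [-0.33, 1.99], [-1.39, 1.29], [0.1, 2.45], [-1.04, 4.18], [0.21, 1.99], [-2.66, 2.66]. Speed limits (rad/s): [2.57, 2.57, 3.14, 3.14, 3.14, 3.14, 3.14].

## Interface

Orientations are given as a 3x3 rotation matrix whose columns are the frame's x, y, z axes.
In Python, from plant import robot gives the robot as it stands.
- The arm moves only by the tool move_arm, never from a script. Its argument "rows" is a list of rows, each an object with "xyz": the shift along the tool's x, y, z in mm, a list of three; "angular": the turn, a rotation vector about the tool's x, y, z in degrees, a list of three; "jaw": the gripper command: -1 is shut, 1 is fully open, values between are in proportion. A call has 1 to 12 rows; each row shifts and turns the commanded pose from where the row before left it, along the tool's axes as they then stand; what a row does not reach is not made up. A row lasts 1/10 s, in which the tool goes at most 50 mm and 8.59 degrees, less where a joint would pass 70% of its speed; a pose out of reach is approached as far as the arm can. A call with a gripper value outside its range is refused whole. The fingers move at their own pace and stop on an object; "grip_force" is the grip in N (left out, the last holds). Time passes only in rows, so rows that do not move let the fingers close. It gives the time, the measured TCP pose, the force, the opening and the grip force at its end, in the units of the state.
- robot.read_state(): the state, without advancing time (a new reading comes with each control period).
- robot.camera(name): name is "scene" or "side" or "wrist"; returns a dict with "frame" (400x640x3 uint8, red, green, blue), "mtx" (3x3 intrinsics, pixels), "k1" (the pictures are not rectified: a ray, as slopes to the right and down, at radius r is drawn at 1 + k1 r^2 times it, then the intrinsics apply), "T" (4x4, takes a point from camera to world coordinates). Camera axes: x right, y up, looking along -z (the intrinsics and any distortion apply to the point x, -y, -z); pixel columns grow to the right and rows downward; lengths in m; the calibration is good to about 2 mm. A picture is of the moment at which its call begins. There is no depth.
- robot.sign_off(): hands the job in; it is judged then, once.
The state is a dict: "time_s": time; "joint_pos": joint angles; "dq": joint speeds; "joint_torque": joint torques, N m; "position": TCP position; "tool_rot": TCP orientation; "wrist_force": force on the tool from outside, world axes, zero at the start; "moment": the same for the moment, N m; "opening": finger opening in m; "grip_force": force on a finger pad.
Only numpy, scipy, OpenCV 4.12 (cv2) and the standard library are available. Lean on these libraries where they do the work, as an engineer would, in place of code of your own. Each camera call takes 0.05 s, during which the arm holds its last target. There are 200 camera calls.

## Task

We are replacing a pivot sleeve in this car mirror: one of the two grey sleeves fits the gauge pin, the other is too tight. Find out which is which, leave the one that fits standing fully down on the pin and put the tight one in the scrap pan; only then swing the sprung mirror head out with the gripper to the long 50 degree mark on its board and finish while still holding it there, since it springs shut when let go. Leave the spray can, tape roll and screwdriver alone.

Things in the scene. Friction and masses are not known exactly. Their poses are not given: they have to be found in the camera images.
- sleeve_a: one of two grey plastic sleeves (tubes) that look alike from the side, outer diameter 28 mm, 34 mm tall, about 60 g, standing upright, loose on the bench. One of the two has a 16 mm bore and slides down the gauge pin, the other has a 9 mm bore and stops on the pin's tapered tip, over 30 mm higher than when fully down; which is which is not told here. Origin at the centre of its underside, z along the bore, up
- sleeve_b: the other grey plastic sleeve, same outside (diameter 28 mm, 34 mm tall, about 60 g), same origin and axes; see sleeve_a for the bores
- gauge: fixed gauge: a dark steel base 70 x 70 mm, 12 mm thick, with an upright steel pin 12 mm in diameter at its centre. The pin's top is 54 mm above the bench; its last 8 mm taper to 4 mm in diameter. A sleeve fully down stands on the base, its underside 12 mm above the bench. Origin: centre of the base's underside, on the pin's axis, z up
- pin_tip (a point): top of the gauge pin, on its axis, 54 mm above the bench
- scrap_pan: fixed round shallow steel pan, 160 mm across the rim, 144 mm at the bottom, 32 mm high, wall 3 mm, floor 4 mm thick, empty. Origin: centre of its underside
- mirror_mount: fixed aluminium board, 260 x 270 mm, 12 mm thick, carrying a car door mirror on a post. Origin: on the vertical hinge axis at bench height, z up; the folded head points along -y and swings out towards -x, over the board. A black stepped door foot, up to 152 mm high, stands behind at x +39 to +53, y -32 to +58 mm
- mirror_head (a joint): opening angle of the mirror head in rad: 0 folded (along the mount's -y), growing as it turns clockwise seen from above, towards the mount's -x; stop at 1.4. A spring always drives it back to 0: moment 0.28 N m at 0, growing by 0.7 N m per rad (0.9 N m at 50 degrees = 0.873 rad, some 7 N at mirror_grip)
- mirror_hinge (a point): point on the head's vertical hinge axis, 177.5 mm above the bench (level with the head's top). Black marks lie on the board at every 10 degrees of opening about this axis, 198 to 212 mm from it; the marks at 0 and 50 degrees are longer, to 228 mm. A thin black pointer under the head's outer end lies on its centre line
- mirror_grip (a point): point inside the white mirror head, moving with it: on its centre line, 130 mm from the hinge axis, 30 mm below the flat top, 147.5 mm above the bench. The head is a rounded shell 46 mm thick from 38 to 152 mm from the hinge, then 40 mm thick to 183 mm; underside 52 mm above the bench. It can be gripped across its thickness from above. The point's -y points to the outer end
- spray_can: bystander: white can 60 mm in diameter, 160 mm tall, standing; origin at its underside; leave it alone
- tape_roll: bystander: yellow tape roll 84 mm in diameter, 20 mm high, lying flat; origin at its underside; leave it alone
- screwdriver: bystander: screwdriver with an orange handle, lying on the bench roughly along y; leave it alone
Not all that is in view belongs to the job. There is more than one size of the gauge; the job needs the smallest.

How it is judged:
By the outcome, as a careful person would: the job done as asked, in the order asked, and still so for the second after the job is handed in, while the arm keeps its last pose, push and grip.
It also fails if it takes over 72 s, if anything falls off the work surface, if the arm or the gripper's body presses on something with over 40 N, if the wrist force passes 120 N, or if a joint passes its speed limit or range.

## Working session

There is one attempt and no reset: what is moved stays moved. The work goes in short steps, Python scripts to look and compute and a tool call to move; the robot and the scene stay as the last step left them, time stands still between calls to the robot, and variables do not carry over. Pictures are saved under pics/ and viewed, at most 10 in all, crops included, and the job is handed in when it is done.

Besides the shell and the picture viewer there is one more tool, called after "Request:" as name([rows], argument=value, ...), one row to a line, values as JSON. move_arm: Moves the arm, as the interface text tells. Its arguments: {"type":"object","properties":{"rows":{"type":"array"},"grip_force":{"type":"number"}},"required":["rows"]}

```bash
mkdir -p pics
cat > h.py <<'E'
import numpy as np, cv2
from plant import robot
def shot(n):
    c=robot.camera(n); return c
def undist(c,px):
    m=c["mtx"]; d=np.array([(px[0]-m[0,2])/m[0,0],(px[1]-m[1,2])/m[1,1]]); u=d.copy()
    for _ in range(20): u=d/(1+c["k1"]*(u@u))
    return u
def ray(c,px):
    u=undist(c,px); T=c["T"]; v=T[:3,:3]@np.array([u[0],-u[1],-1]); return T[:3,3],v
def onz(c,px,z):
    o,v=ray(c,px); return o+v*(z-o[2])/v[2]
def proj(c,p):
    T=c["T"]; q=T[:3,:3].T@(np.array(p)-T[:3,3]); s=np.array([q[0],-q[1]])/-q[2]
    s=s*(1+c["k1"]*(s@s)); m=c["mtx"]; return np.array([m[0,0]*s[0]+m[0,2],m[1,1]*s[1]+m[1,2]])
def two(c1,p1,c2,p2):
    a,u=ray(c1,p1); b,v=ray(c2,p2); A=np.stack([u,-v],1); s=np.linalg.lstsq(A,b-a,rcond=None)[0]
    return (a+u*s[0]+b+v*s[1])/2, np.linalg.norm(a+u*s[0]-b-v*s[1])
def save(c,name,box=None,s=1):
    f=c["frame"][:,:,::-1]
    if box: x0,y0,x1,y1=box; f=f[y0:y1,x0:x1]
    cv2.imwrite("pics/"+name,cv2.resize(f,None,fx=s,fy=s,interpolation=cv2.INTER_CUBIC))
E
python3 - <<'E'
from h import *
import pickle
for n in("scene","side","wrist"):
    c=shot(n); save(c,n+"0.png",s=1.25 if n!="wrist" else 1); pickle.dump(c,open(n+".pkl","wb")); print(n,c["T"][:3].round(3).tolist(),c["mtx"][0,0],c["k1"])
print(robot.read_state())
E
```

```text
scene [[-0.797, -0.425, 0.43, 1.035], [0.604, -0.574, 0.553, 0.717], [0.012, 0.7, 0.714, 1.008]] 451.9038603657999 -0.046126497977597686
side [[-0.993, 0.07, -0.098, 0.401], [-0.12, -0.5, 0.857, 0.926], [0.011, 0.863, 0.505, 0.661]] 453.295040112739 0.009216669030264897
wrist [[0.427, 0.857, 0.287, 0.362], [-0.904, 0.406, 0.134, -0.574], [-0.001, -0.316, 0.949, 0.373]] 292.60835069712925 -0.030637909128375048
{'time_s': 0.15, 'joint_pos': array([ 1.09909667,  0.46925868, -0.04857508,  1.53337619,  0.02410003,
        1.14101436, -0.0822839 ]), 'dq': array([ 8.49225737e-04, -7.94739937e-04,  4.73385740e-04, -1.49835774e-03,
       -2.36006584e-04, -1.02467800e-03, -1.67247014e-05]), 'joint_torque': array([ 8.13401275e-04, -5.10767627e+01, -4.67286212e-02, -2.37979048e+01,
        1.07155184e-02,  5.38517939e-03, -1.11429262e-05]), 'position': array([ 0.28904004, -0.60950941,  0.2305191 ]), 'tool_rot': array([[ 9.03545740e-01,  4.28491113e-01, -6.78921876e-04],
       [ 4.28491648e-01, -9.03544799e-01,  1.30523772e-03],
       [-5.41535674e-05, -1.47025433e-03, -9.99998918e-01]]), 'wrist_force': array([-0.60121892,  0.17384   , -0.85159663]), 'moment': array([-0.00257893,  0.00294972,  0.05440844]), 'grip_force': 0.0, 'opening': 0.08555818654933885}
```

View pics/scene0.png

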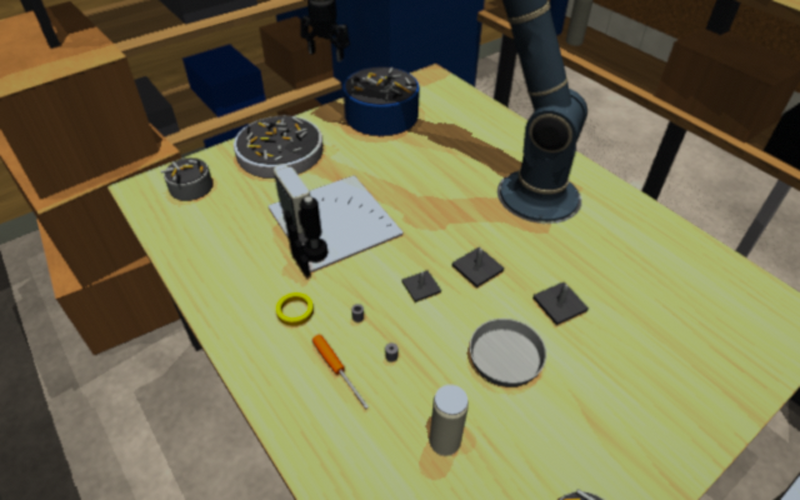

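View pics/side0.png

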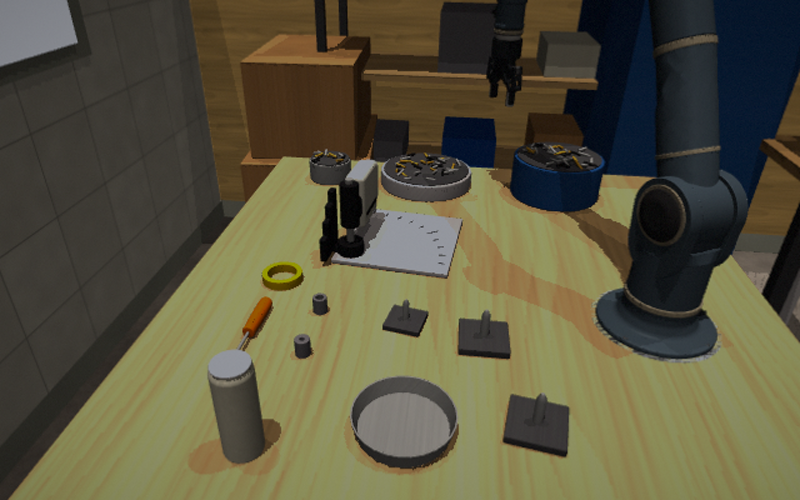

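The scene view (800-px) shows sleeves at (358,313) and (391,352), the pan at (507,352), the mirror at (300,220), and the tape, screwdriver and can. There are three gauge candidates, at (421,286), (478,267) and (560,302). The one at (421,286) looks smallest, so I'll measure all three and confirm with a crop.

Run:
```python
from h import *
import pickle
ims=[]
for n,box in(("scene",(270,180,500,320)),("side",(210,220,480,370))):
    c=pickle.load(open(n+".pkl","rb")); f=c["frame"]
    hsv=cv2.cvtColor(f,cv2.COLOR_RGB2HSV); 
    m=((hsv[...,1]<90)&(hsv[...,2]<130)).astype(np.uint8)
    k=np.zeros_like(m); x0,y0,x1,y1=box; k[y0:y1,x0:x1]=m[y0:y1,x0:x1]
    cs,_=cv2.findContours(k,cv2.RETR_EXTERNAL,cv2.CHAIN_APPROX_NONE)
    print(n)
    for q in cs:
        if cv2.contourArea(q)<50: continue
        P=np.array([onz(c,p[0],.006)[:2]*1000 for p in q],np.float32)
        (a,b),s,an=cv2.minAreaRect(P); x=cv2.boundingRect(q)
        print(x,cv2.contourArea(q),"ctr",round(a),round(b),"size",np.round(s),round(an))
    g=f[y0:y1,x0:x1,::-1]; ims.append(cv2.resize(g,(760,290),interpolation=cv2.INTER_CUBIC) if 0 else cv2.resize(g,None,fx=2,fy=2,interpolation=cv2.INTER_CUBIC))
w=max(i.shape[1] for i in ims); ims=[cv2.copyMakeBorder(i,0,0,0,w-i.shape[1],0) for i in ims]
cv2.imwrite("pics/crop1.png",np.vstack(ims))
```

```text
scene
(308, 275, 11, 14) 103.0 ctr 635 175 size [41. 26.] 53
(375, 256, 62, 53) 2453.5 ctr 438 320 size [163. 162.] 53
(281, 244, 10, 14) 95.5 ctr 636 47 size [46. 25.] 56
(427, 226, 44, 33) 776.5 ctr 245 298 size [93. 96.] 80
(321, 216, 32, 26) 450.0 ctr 470 69 size [78. 74.] 80
(362, 198, 41, 31) 670.0 ctr 322 101 size [95. 94.] 1
side
(403, 314, 53, 51) 1961.0 ctr 247 285 size [118.  92.] 80
(280, 301, 86, 69) 4658.5 ctr 451 304 size [162. 171.] 7
(235, 267, 14, 20) 210.0 ctr 647 163 size [29. 67.] 15
(367, 248, 41, 39) 1164.0 ctr 325 81 size [ 90. 138.] 1
(306, 239, 37, 30) 631.5 ctr 470 51 size [107.  74.] 79
(250, 234, 12, 18) 164.5 ctr 646 33 size [27. 73.] 13
```

View pics/crop1.png

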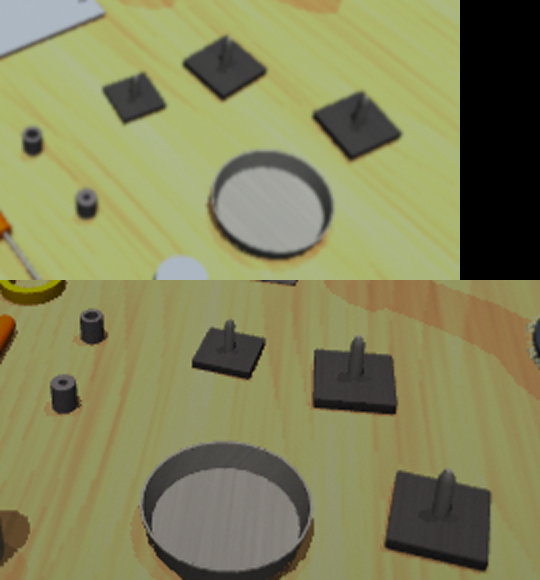

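The gauge at crop (134,97), about (0.470,0.068), measures roughly 75 mm against 95 mm for the other two, so it is the 70 mm one. The sleeve at scene (286,247) shows a wide dark bore and the one at (313,278) a small hole, so I'll try the wide one first.

Run:
```python
from h import *
import pickle
A=pickle.load(open("scene.pkl","rb"));B=pickle.load(open("side.pkl","rb"))
for n,p,q in(("wide",(286.5,246.5),(256,238)),("small",(313,277.5),(241.5,271)),("tip",(338,218.5),(325,241))):
    print(n,[np.round(v,4) for v in two(A,p,B,q)])
for p in [(270,213),(357,178),(402,230),(313,268)]: print("board",onz(A,np.array(p)/1.25,.012).round(3))
for p in [(336,265),(372,211),(462,214),(453,272)]: print("boardside",onz(B,np.array(p)/1.25,.012).round(3))
# enlarged mirror crops
a=cv2.resize(A["frame"][125:225,205:335,::-1],None,fx=4.2,fy=4.2,interpolation=cv2.INTER_CUBIC)
cv2.imwrite("pics/mir.png",a[:,:])
```

```text
wide [array([0.6375, 0.0571, 0.0359]), np.float64(0.0014)]
small [array([0.64  , 0.1818, 0.0359]), np.float64(0.0005)]
tip [array([0.4709, 0.0725, 0.0536]), np.float64(0.0021)]
board [ 0.637 -0.357  0.012]
board [ 0.372 -0.343  0.012]
board [ 0.397 -0.1    0.012]
board [ 0.647 -0.123  0.012]
boardside [ 0.64  -0.102  0.012]
boardside [ 0.602 -0.375  0.012]
boardside [ 0.371 -0.391  0.012]
boardside [ 0.387 -0.109  0.012]
```

View pics/mir.png

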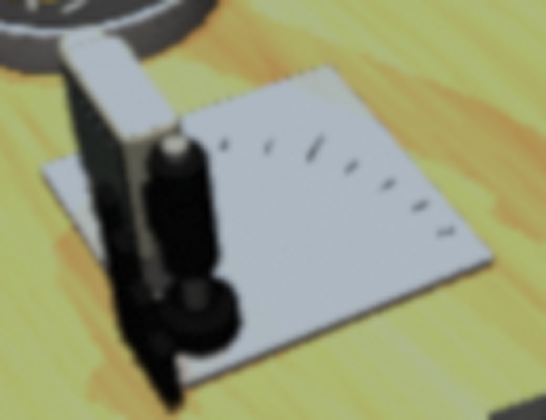

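The mirror crop shows the folded head pointing along world -y and the post at about crop (200,300). The long 50° mark is at crop (316,148). Next I'll turn the tool so that tool x = world +y and tool y = world +x, then fly above the wide sleeve.

Request:
move_arm([
  {"xyz": [0, 0, -5], "angular": [0, 0, -8.1], "jaw": 1},
  {"xyz": [0, 0, -5], "angular": [0, 0, -8.1], "jaw": 1},
  {"xyz": [0, 0, -5], "angular": [0, 0, -8.1], "jaw": 1},
  {"xyz": [0, 0, -5], "angular": [0, 0, -8.1], "jaw": 1},
  {"xyz": [0, 0, -5], "angular": [0, 0, -8.1], "jaw": 1},
  {"xyz": [0, 0, -5], "angular": [0, 0, -8.1], "jaw": 1},
  {"xyz": [0, 0, -5], "angular": [0, 0, -8.1], "jaw": 1},
  {"xyz": [0, 0, -5], "angular": [0, 0, -8.1], "jaw": 1},
])

```text
time_s: 0.95
position: [0.289, -0.6097, 0.2711]
tool_rot: [[-0.009, 1.0, -0.0], [1.0, 0.009, 0.001], [0.001, -0.0, -1.0]]
wrist_force: [0.7, -0.1, 0.3]
opening: 0.0853
grip_force: 0.0
```

Request:
move_arm([
  {"xyz": [33, 17, 0], "angular": [0, 0, 0], "jaw": 1},
  {"xyz": [33, 17, 0], "angular": [0, 0, 0], "jaw": 1},
  {"xyz": [33, 17, 0], "angular": [0, 0, 0], "jaw": 1},
  {"xyz": [33, 17, 0], "angular": [0, 0, 0], "jaw": 1},
  {"xyz": [33, 17, 0], "angular": [0, 0, 0], "jaw": 1},
  {"xyz": [33, 17, 0], "angular": [0, 0, 0], "jaw": 1},
  {"xyz": [33, 17, 0], "angular": [0, 0, 0], "jaw": 1},
  {"xyz": [33, 17, 0], "angular": [0, 0, 0], "jaw": 1},
  {"xyz": [33, 17, 0], "angular": [0, 0, 0], "jaw": 1},
  {"xyz": [33, 17, 0], "angular": [0, 0, 0], "jaw": 1},
  {"xyz": [0, 0, 0], "angular": [0, 0, 0], "jaw": 1},
])

```text
time_s: 2.05
position: [0.461, -0.2732, 0.2716]
tool_rot: [[-0.013, 1.0, 0.002], [1.0, 0.013, 0.002], [0.002, 0.002, -1.0]]
wrist_force: [0.6, 0.5, 0.9]
opening: 0.0858
grip_force: 0.0
```

Run:
```python
from h import *
import pickle
c=shot("wrist"); pickle.dump(c,open("wm.pkl","wb")); save(c,"wm.png")
```

Request:
move_arm([
  {"xyz": [33, 17, 0], "angular": [0, 0, 0], "jaw": 1},
  {"xyz": [33, 17, 0], "angular": [0, 0, 0], "jaw": 1},
  {"xyz": [33, 17, 0], "angular": [0, 0, 0], "jaw": 1},
  {"xyz": [33, 17, 0], "angular": [0, 0, 0], "jaw": 1},
  {"xyz": [33, 17, 0], "angular": [0, 0, 0], "jaw": 1},
  {"xyz": [33, 18, 10], "angular": [0, 0, 0], "jaw": 1},
  {"xyz": [33, 18, 20], "angular": [0, 0, 0], "jaw": 1},
  {"xyz": [33, 20, 30], "angular": [0, 0, 0], "jaw": 1},
  {"xyz": [33, 20, 30], "angular": [0, 0, 0], "jaw": 1},
  {"xyz": [30, 20, 20], "angular": [0, 0, 0], "jaw": 1},
  {"xyz": [0, 0, 0], "angular": [0, 0, 0], "jaw": 1},
])

```text
time_s: 3.2
position: [0.6378, 0.0523, 0.1573]
tool_rot: [[-0.008, 1.0, -0.005], [1.0, 0.008, 0.003], [0.003, -0.005, -1.0]]
wrist_force: [0.1, 0.0, 0.5]
opening: 0.0858
grip_force: 0.0
```

Run:
```python
from h import *
import pickle
c=shot("wrist"); pickle.dump(c,open("ws.pkl","wb")); save(c,"ws.png")
a=c["frame"]; b=pickle.load(open("wm.pkl","rb"))["frame"]
cv2.imwrite("pics/both.png",cv2.resize(np.vstack([a,b])[:,:,::-1],None,fx=.75,fy=.75))
print(robot.read_state()["position"], proj(c,[.6375,.057,.034]))
```

```text
[0.6378269  0.04939307 0.15882951] [322.9663054  182.52045156]
```

View pics/both.png

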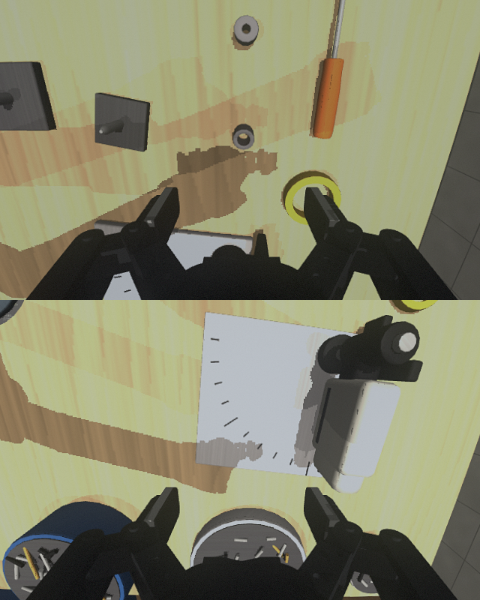

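The wrist views show the wide sleeve at (324,177) in full-res pixels, bore clearly wide, and the small-bore sleeve at (328,37). The gauge pin tip is at (138,172), clear of its neighbours. The mirror view shows the marks, with the long 50° mark near (308,161), the hinge cap near (537,55) and the head top to its lower left.

Run:
```python
from h import *
import pickle
c=pickle.load(open("ws.pkl","rb")); f=c["frame"]; hsv=cv2.cvtColor(f,cv2.COLOR_RGB2HSV)
for n,(x0,y0,x1,y1),z in(("wide",(300,155,350,205),.034),("small",(300,10,355,65),.034),("tip",(120,120,205,205),.054)):
    h=hsv[y0:y1,x0:x1]; m=(h[...,1]<70).astype(np.uint8)
    v=h[...,2]
    cs,_=cv2.findContours(m,cv2.RETR_EXTERNAL,cv2.CHAIN_APPROX_NONE); q=max(cs,key=cv2.contourArea)
    print(n,"bbox",np.array(cv2.boundingRect(q))+[x0,y0,0,0], "V pct",np.percentile(v[m>0],[5,25,50,75,95]))
    t=(m>0)&(v>95 if n!="tip" else v>100)
    cs,_=cv2.findContours(t.astype(np.uint8),cv2.RETR_EXTERNAL,cv2.CHAIN_APPROX_NONE)
    for q in cs:
        if cv2.contourArea(q)<8: continue
        b=np.array(cv2.boundingRect(q))+[x0,y0,0,0]; e=b[:2]+(b[2:]-1)/2
        print("  bright",b,cv2.contourArea(q),onz(c,e,z).round(4))
# mirror marks
c=pickle.load(open("wm.pkl","rb")); f=c["frame"]; g=cv2.cvtColor(f,cv2.COLOR_RGB2GRAY)
m=(cv2.morphologyEx(g,cv2.MORPH_BLACKHAT,np.ones((11,11)))>35).astype(np.uint8); roi=np.zeros_like(m); roi[30:240,265:420]=1
cs,_=cv2.findContours(m*roi,cv2.RETR_EXTERNAL,cv2.CHAIN_APPROX_NONE)
for q in cs:
    if cv2.contourArea(q)<5: continue
    P=np.array([onz(c,p[0],.012)[:2]*1000 for p in q],np.float32); r=cv2.minAreaRect(P)
    vx,vy,_,_=cv2.fitLine(P,cv2.DIST_L2,0,.01,.01).ravel()
    print(q.mean(0).ravel().round(),np.round(r[0],1),np.round(r[1],1),"ang",round(np.degrees(np.arctan2(vy,vx)),1))
print("cap",onz(c,(403/.75,41/.75),.19).round(4))
```

```text
wide bbox [310 166  30  34] V pct [ 52.  58. 100. 113. 169.]
  bright [334 195  16   8] 27.5 [0.6555 0.0412 0.034 ]
  bright [311 173  29  27] 553.5 [0.6395 0.0536 0.034 ]
small bbox [311  10  44  55] V pct [ 54.  138.  147.5 174.  175. ]
  bright [311  10  44  55] 1696.0 [0.6443 0.1813 0.034 ]
  bright [300  10   6  47] 107.0 [0.6197 0.1841 0.034 ]
tip bbox [120 120  85  85] V pct [ 49.  71.  78.  82. 174.]
  bright [189 190  16  15] 96.5 [0.5242 0.0483 0.054 ]
  bright [132 172   5   6] 15.0 [0.4708 0.0687 0.054 ]
  bright [167 120  38  41] 419.0 [0.5212 0.0991 0.054 ]
  bright [120 120  38  45] 147.0 [0.4802 0.0973 0.054 ]
[410. 224.] [ 594.1 -371.5] [29.9  3.8] ang 83.3
[388. 215.] [ 559.9 -357. ] [13.7  3.1] ang 73.4
[366. 207.] [ 526.7 -344.4] [14.3  3.4] ang 63.6
[346. 194.] [ 495.5 -325. ] [13.6  4.8] ang 58.2
[322. 193.] [ 461.5 -323.7] [14.5  9.1] ang -8.8
[270. 188.] [ 385.8 -317.7] [7.3 1.5] ang 1.0
[328. 179.] [ 469.4 -302.3] [14.3  3.1] ang 45.6
[308. 162.] [ 440.6 -278.4] [29.5  3.3] ang 33.9
[300. 136.] [ 430.  -242.7] [13.5  3.6] ang 23.9
[290. 111.] [ 418.4 -209.1] [12.7  3.3] ang 15.2
[286.  82.] [ 413.2 -173.4] [13.   2.4] ang 2.1
[286.  52.] [ 414.1 -137.8] [ 3.5 12.9] ang -7.5
cap [ 0.613  -0.1597  0.19  ]
```

Hinge is at about (0.618,-0.160), with mount yaw about -6.4°. Wide sleeve is at about (0.6385,0.055), and the pin relative to it is (-0.168,+0.015).

Request:
move_arm([
  {"xyz": [3, 1, 30], "angular": [0, 0, 0], "jaw": 1},
  {"xyz": [2, 0, 30], "angular": [0, 0, 0], "jaw": 1},
  {"xyz": [0, 0, 30], "angular": [0, 0, 0], "jaw": 1},
  {"xyz": [0, 0, 25], "angular": [0, 0, 0], "jaw": 1},
  {"xyz": [0, 0, 20], "angular": [0, 0, 0], "jaw": 1},
  {"xyz": [0, 0, 0], "angular": [0, 0, 0], "jaw": 1},
  {"xyz": [0, 0, 0], "angular": [0, 0, 0], "jaw": 1},
])

```text
time_s: 3.95
position: [0.6398, 0.0512, 0.0271]
tool_rot: [[-0.001, 1.0, 0.001], [1.0, 0.001, -0.001], [-0.001, 0.001, -1.0]]
wrist_force: [-0.3, 0.1, 0.3]
opening: 0.0853
grip_force: 0.0
```

Request:
move_arm([
  {"xyz": [3, -1, 10], "angular": [0, 0, 0], "jaw": 1},
  {"xyz": [0, 0, 9], "angular": [0, 0, 0], "jaw": 0.5},
  {"xyz": [0, 0, 0], "angular": [0, 0, 0], "jaw": -1},
  {"xyz": [0, 0, 0], "angular": [0, 0, 0], "jaw": -1},
  {"xyz": [0, 0, 0], "angular": [0, 0, 0], "jaw": -1},
  {"xyz": [0, 0, 0], "angular": [0, 0, 0], "jaw": -1},
  {"xyz": [0, 0, 0], "angular": [0, 0, 0], "jaw": -1},
  {"xyz": [0, 0, 0], "angular": [0, 0, 0], "jaw": -1},
], grip_force=30)

```text
time_s: 4.75
position: [0.6387, 0.0563, 0.0078]
tool_rot: [[-0.003, 1.0, 0.001], [1.0, 0.003, 0.0], [0.0, 0.001, -1.0]]
wrist_force: [0.4, 0.6, 2.1]
opening: 0.0268
grip_force: 29.7
```

Request:
move_arm([
  {"xyz": [0, 0, -35], "angular": [0, 0, 0], "jaw": -1},
  {"xyz": [0, 0, -35], "angular": [0, 0, 0], "jaw": -1},
  {"xyz": [2, -28, 0], "angular": [0, 0, 0], "jaw": -1},
  {"xyz": [3, -28, 0], "angular": [0, 0, 0], "jaw": -1},
  {"xyz": [2, -28, 0], "angular": [0, 0, 0], "jaw": -1},
  {"xyz": [3, -28, 0], "angular": [0, 0, 0], "jaw": -1},
  {"xyz": [2, -28, 0], "angular": [0, 0, 0], "jaw": -1},
  {"xyz": [3, -28, 0], "angular": [0, 0, 0], "jaw": -1},
  {"xyz": [0, 0, 0], "angular": [0, 0, 0], "jaw": -1},
  {"xyz": [0, 0, 0], "angular": [0, 0, 0], "jaw": -1},
])

```text
time_s: 5.75
position: [0.4703, 0.0706, 0.0775]
tool_rot: [[-0.003, 1.0, 0.001], [1.0, 0.003, -0.0], [-0.0, 0.001, -1.0]]
wrist_force: [1.2, -1.0, -0.3]
opening: 0.0266
grip_force: 29.8
```

Run:
```python
from h import *
import pickle
a=shot("scene"); b=shot("side")
print({k:np.round(robot.read_state()[k],4) for k in("position","opening","grip_force","wrist_force")})
ims=[cv2.resize(a["frame"][170:250,290:390,::-1],None,fx=4,fy=4,interpolation=cv2.INTER_CUBIC),cv2.resize(b["frame"][195:275,275:375,::-1],None,fx=4,fy=4,interpolation=cv2.INTER_CUBIC)]
cv2.imwrite("pics/hover.png",np.hstack(ims))
```

```text
{'position': array([0.4715, 0.0706, 0.0776]), 'opening': np.float64(0.0271), 'grip_force': np.float64(29.7591), 'wrist_force': array([1.0297, 0.4788, 0.0016])}
```

View pics/hover.png

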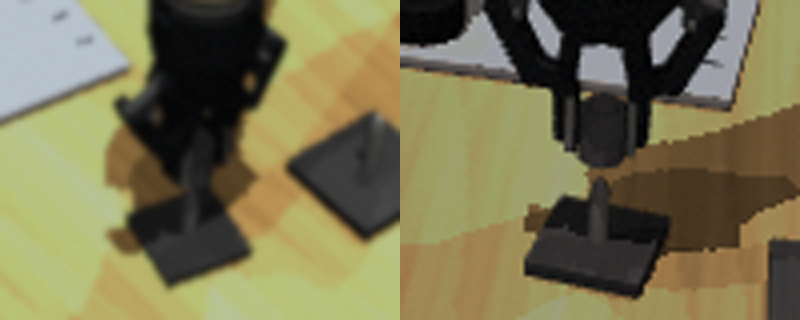

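The sleeve hangs over the pin in both views: side at (600,130) above the pin at (600,190), scene at (197,150) above (193,195). I'll lower it gently.

Request:
move_arm([
  {"xyz": [0, 0, 8], "angular": [0, 0, 0], "jaw": -1},
  {"xyz": [0, 0, 8], "angular": [0, 0, 0], "jaw": -1},
  {"xyz": [0, 0, 5], "angular": [0, 0, 0], "jaw": -1},
  {"xyz": [0, 0, 5], "angular": [0, 0, 0], "jaw": -1},
  {"xyz": [0, 0, 4], "angular": [0, 0, 0], "jaw": -1},
  {"xyz": [0, 0, 0], "angular": [0, 0, 0], "jaw": -1},
])

```text
time_s: 6.45
position: [0.4698, 0.0706, 0.0466]
tool_rot: [[-0.003, 1.0, -0.001], [1.0, 0.003, -0.0], [-0.0, -0.001, -1.0]]
wrist_force: [0.7, -0.1, -1.4]
opening: 0.0271
grip_force: 29.8
```

Request:
move_arm([
  {"xyz": [0, 0, 6], "angular": [0, 0, 0], "jaw": -1},
  {"xyz": [0, 0, 6], "angular": [0, 0, 0], "jaw": -1},
  {"xyz": [0, 0, 6], "angular": [0, 0, 0], "jaw": -1},
  {"xyz": [0, 0, 5], "angular": [0, 0, 0], "jaw": -1},
  {"xyz": [0, 0, 3], "angular": [0, 0, 0], "jaw": -1},
  {"xyz": [0, 0, 0], "angular": [0, 0, 0], "jaw": -1},
  {"xyz": [0, 0, 0], "angular": [0, 0, 0], "jaw": -1},
])

```text
time_s: 7.15
position: [0.4703, 0.0707, 0.0213]
tool_rot: [[-0.003, 1.0, 0.0], [1.0, 0.003, -0.0], [-0.0, 0.0, -1.0]]
wrist_force: [-0.5, 1.2, -0.6]
opening: 0.027
grip_force: 29.8
```

Request:
move_arm([
  {"xyz": [0, 0, 1], "angular": [0, 0, 0], "jaw": -1},
  {"xyz": [0, 0, 0], "angular": [0, 0, 0], "jaw": 0},
  {"xyz": [0, 0, 0], "angular": [0, 0, 0], "jaw": 0.5},
  {"xyz": [0, 0, 0], "angular": [0, 0, 0], "jaw": 0.5},
  {"xyz": [0, 0, 0], "angular": [0, 0, 0], "jaw": 0.5},
  {"xyz": [0, 0, -20], "angular": [0, 0, 0], "jaw": 0.5},
  {"xyz": [0, 0, -30], "angular": [0, 0, 0], "jaw": 0.8},
  {"xyz": [0, 0, -35], "angular": [0, 0, 0], "jaw": 1},
  {"xyz": [0, 0, -35], "angular": [0, 0, 0], "jaw": 1},
  {"xyz": [0, 0, 0], "angular": [0, 0, 0], "jaw": 1},
])

```text
time_s: 8.15
position: [0.4733, 0.0716, 0.1446]
tool_rot: [[-0.003, 1.0, 0.009], [1.0, 0.003, 0.001], [0.001, 0.009, -1.0]]
wrist_force: [0.2, 0.1, 0.7]
opening: 0.0854
grip_force: 0.0
```

Request:
move_arm([
  {"xyz": [18, 28, 0], "angular": [0, 0, 0], "jaw": 1},
  {"xyz": [18, 28, 0], "angular": [0, 0, 0], "jaw": 1},
  {"xyz": [18, 28, 0], "angular": [0, 0, 0], "jaw": 1},
  {"xyz": [18, 28, 0], "angular": [0, 0, 0], "jaw": 1},
  {"xyz": [19, 29, 0], "angular": [0, 0, 0], "jaw": 1},
  {"xyz": [19, 29, 0], "angular": [0, 0, 0], "jaw": 1},
  {"xyz": [0, 0, 0], "angular": [0, 0, 0], "jaw": 1},
  {"xyz": [0, 0, 0], "angular": [0, 0, 0], "jaw": 1},
])

```text
time_s: 8.95
position: [0.6392, 0.1814, 0.1389]
tool_rot: [[-0.004, 1.0, -0.002], [1.0, 0.004, -0.001], [-0.001, -0.002, -1.0]]
wrist_force: [-1.1, -0.4, 0.2]
opening: 0.0851
grip_force: 0.0
```

Run:
```python
from h import *
c=shot("wrist"); b=shot("side"); a=shot("scene")
print({k:np.round(robot.read_state()[k],4) for k in("position","opening")})
w=cv2.resize(c["frame"][:,:,::-1],None,fx=.75,fy=.75)
s=cv2.resize(b["frame"][205:275,285:365,::-1],None,fx=3,fy=3,interpolation=cv2.INTER_CUBIC)
s2=cv2.resize(a["frame"][190:260,300:380,::-1],None,fx=3,fy=3,interpolation=cv2.INTER_CUBIC)
cv2.imwrite("pics/after.png",np.vstack([w,np.hstack([s,s2])]))
f=c["frame"]; hsv=cv2.cvtColor(f,cv2.COLOR_RGB2HSV)
x,y=proj(c,[.641,.181,.034]).astype(int); print(x,y)
h=hsv[y-35:y+35,x-35:x+35]; m=(h[...,1]<70).astype(np.uint8)
cs,_=cv2.findContours(m,cv2.RETR_EXTERNAL,cv2.CHAIN_APPROX_NONE)
for q in cs:
    if cv2.contourArea(q)<100: continue
    bb=np.array(cv2.boundingRect(q))+[x-35,y-35,0,0]; e=bb[:2]+[(bb[2]-1)/2,bb[3]-1-bb[2]*.47]; print(bb,e,onz(c,e,.034).round(4))
# fully down check: sleeve top at z=.046 at gauge
print("expected top",proj(b,[.4705,.0707,.046]),proj(a,[.4705,.0707,.046]))
```

```text
{'position': array([0.6389, 0.1801, 0.1398]), 'opening': np.float64(0.0854)}
324 193
[309 171  32  37] [324.5  191.96] [0.6407 0.1823 0.034 ]
expected top [324.90658317 243.61993256] [337.66641573 219.47027271]
```

View pics/after.png

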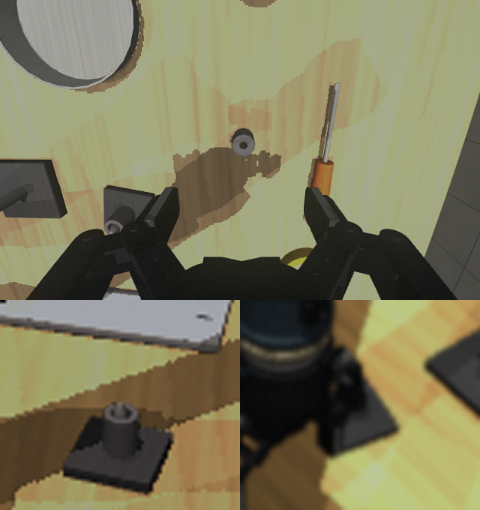

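The wide sleeve stands seated on the base, with the pin visible inside its bore (side crop (120,412) matches the expected top pixel). The small-bore sleeve is at wrist pixel (324,192), giving (0.641,0.182).

Request:
move_arm([
  {"xyz": [2, 2, 35], "angular": [0, 0, 0], "jaw": 1},
  {"xyz": [0, 0, 35], "angular": [0, 0, 0], "jaw": 1},
  {"xyz": [0, 0, 30], "angular": [0, 0, 0], "jaw": 1},
  {"xyz": [0, 0, 20], "angular": [0, 0, 0], "jaw": 1},
  {"xyz": [0, 0, 10], "angular": [0, 0, 0], "jaw": 0.7},
  {"xyz": [0, 0, 0], "angular": [0, 0, 0], "jaw": 0.5},
  {"xyz": [0, 0, 0], "angular": [0, 0, 0], "jaw": -1},
  {"xyz": [0, 0, 0], "angular": [0, 0, 0], "jaw": -1},
  {"xyz": [0, 0, 0], "angular": [0, 0, 0], "jaw": -1},
  {"xyz": [0, 0, 0], "angular": [0, 0, 0], "jaw": -1},
  {"xyz": [0, 0, 0], "angular": [0, 0, 0], "jaw": -1},
])

```text
time_s: 10.2
position: [0.6428, 0.1835, 0.0121]
tool_rot: [[-0.003, 1.0, 0.002], [1.0, 0.003, 0.0], [0.0, 0.002, -1.0]]
wrist_force: [-1.4, -0.7, 6.0]
opening: 0.0275
grip_force: 29.6
```

Run:
```python
from h import *
import pickle
A=pickle.load(open("scene.pkl","rb"));B=pickle.load(open("side.pkl","rb"))
print(two(A,(406,280),B,(323.5,331)), onz(A,(406,280),.032),onz(B,(323.5,331),.032))
print("can",onz(A,(450/1.25,400/1.25),.16),onz(B,(231/1.25,363/1.25),.16))
```

```text
(array([0.4486769 , 0.32750551, 0.03117334]), np.float64(0.004432933645566523)) [0.45108883 0.32973739 0.032     ] [0.44754274 0.32569015 0.032     ]
can [0.67518878 0.39421361 0.16      ] [0.67096918 0.3897941  0.16      ]
```

Request:
move_arm([
  {"xyz": [0, 0, -35], "angular": [0, 0, 0], "jaw": -1},
  {"xyz": [0, 0, -35], "angular": [0, 0, 0], "jaw": -1},
  {"xyz": [0, -20, -20], "angular": [0, 0, 0], "jaw": -1},
  {"xyz": [0, 0, 0], "angular": [0, 0, 0], "jaw": -1},
])

```text
time_s: 10.6
position: [0.6219, 0.1847, 0.104]
tool_rot: [[-0.005, 1.0, 0.005], [1.0, 0.005, 0.002], [0.002, 0.005, -1.0]]
wrist_force: [0.2, 0.8, -0.8]
opening: 0.0276
grip_force: 29.9
```

Request:
move_arm([
  {"xyz": [20, -25, 0], "angular": [0, 0, 0], "jaw": -1},
  {"xyz": [20, -25, 0], "angular": [0, 0, 0], "jaw": -1},
  {"xyz": [20, -25, 0], "angular": [0, 0, 0], "jaw": -1},
  {"xyz": [20, -25, 0], "angular": [0, 0, 0], "jaw": -1},
  {"xyz": [20, -25, 0], "angular": [0, 0, 0], "jaw": -1},
  {"xyz": [20, -25, 0], "angular": [0, 0, 0], "jaw": -1},
  {"xyz": [22, -23, 0], "angular": [0, 0, 0], "jaw": -1},
  {"xyz": [0, 0, 0], "angular": [0, 0, 0], "jaw": -1},
  {"xyz": [0, 0, 30], "angular": [0, 0, 0], "jaw": -1},
  {"xyz": [0, 0, 25], "angular": [0, 0, 0], "jaw": -1},
  {"xyz": [0, 0, 15], "angular": [0, 0, 0], "jaw": -1},
  {"xyz": [0, 0, 0], "angular": [0, 0, 0], "jaw": -1},
])

```text
time_s: 11.8
position: [0.4476, 0.323, 0.0278]
tool_rot: [[-0.003, 1.0, -0.004], [1.0, 0.003, -0.003], [-0.003, -0.004, -1.0]]
wrist_force: [-0.4, -0.5, -0.6]
opening: 0.0274
grip_force: 29.9
```

Request:
move_arm([
  {"xyz": [0, 0, 6], "angular": [0, 0, 0], "jaw": -1},
  {"xyz": [0, 0, 4], "angular": [0, 0, 0], "jaw": -1},
  {"xyz": [0, 0, 0], "angular": [0, 0, 0], "jaw": -1},
  {"xyz": [0, 0, 0], "angular": [0, 0, 0], "jaw": -0.2},
  {"xyz": [0, 0, 0], "angular": [0, 0, 0], "jaw": 0},
  {"xyz": [0, 0, 0], "angular": [0, 0, 0], "jaw": 0},
  {"xyz": [0, 0, 0], "angular": [0, 0, 0], "jaw": 0},
  {"xyz": [0, 0, -20], "angular": [0, 0, 0], "jaw": 0},
  {"xyz": [0, 0, -35], "angular": [0, 0, 0], "jaw": 0},
  {"xyz": [0, 0, -45], "angular": [0, 0, 0], "jaw": 0.5},
  {"xyz": [0, 0, -45], "angular": [0, 0, 0], "jaw": 1},
  {"xyz": [0, 0, 0], "angular": [0, 0, 0], "jaw": 1},
])

```text
time_s: 13.0
position: [0.4512, 0.3278, 0.1717]
tool_rot: [[-0.003, 1.0, 0.01], [1.0, 0.003, 0.007], [0.007, 0.01, -1.0]]
wrist_force: [0.8, 0.5, -0.0]
opening: 0.0839
grip_force: 0.0
```

Request:
move_arm([
  {"xyz": [0, 0, -40], "angular": [0, 0, 0], "jaw": 1},
  {"xyz": [0, 0, -40], "angular": [0, 0, 0], "jaw": 1},
  {"xyz": [-35, 9, -40], "angular": [0, 0, 0], "jaw": 1},
  {"xyz": [-35, 9, 0], "angular": [0, 0, 0], "jaw": 1},
  {"xyz": [-35, 9, 0], "angular": [0, 0, 0], "jaw": 1},
  {"xyz": [-35, 9, 0], "angular": [0, 0, 0], "jaw": 1},
  {"xyz": [-35, 9, 0], "angular": [0, 0, 0], "jaw": 1},
  {"xyz": [-35, 9, 0], "angular": [0, 0, 0], "jaw": 1},
  {"xyz": [-35, 9, 0], "angular": [0, 0, 0], "jaw": 1},
  {"xyz": [-35, 9, 0], "angular": [0, 0, 0], "jaw": 1},
  {"xyz": [-35, 9, 0], "angular": [0, 0, 0], "jaw": 1},
  {"xyz": [0, 0, 0], "angular": [0, 0, 0], "jaw": 1},
])

```text
time_s: 14.2
position: [0.5305, 0.0058, 0.2813]
tool_rot: [[0.007, 1.0, -0.001], [1.0, -0.007, -0.003], [-0.003, -0.001, -1.0]]
wrist_force: [-0.0, -0.1, -0.5]
opening: 0.0853
grip_force: 0.0
```

Run:
```python
from h import *
import pickle
for n in("scene","side"):
    c=shot(n); pickle.dump(c,open(n+"2.pkl","wb"))
B=pickle.load(open("side2.pkl","rb"))
save(B,"check2.png",(230,210,400,380),3)
```

```text
(no output)
```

View pics/check2.png

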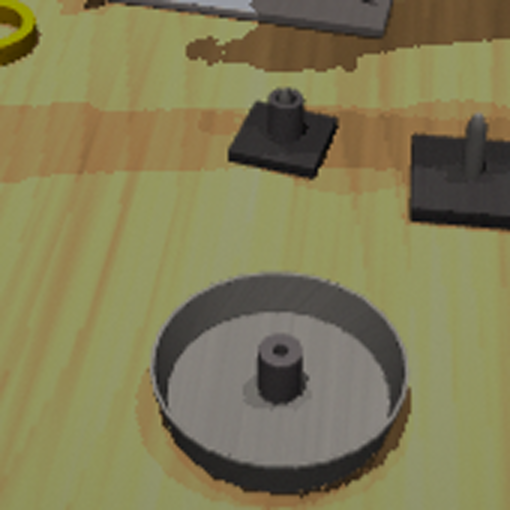

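The fitting sleeve is seated on the gauge (285,115), and the small-bore one stands in the pan (280,370). Next is the mirror.

Request:
move_arm([
  {"xyz": [-35, 9, 0], "angular": [0, 0, 0], "jaw": 1},
  {"xyz": [-35, 9, 0], "angular": [0, 0, 0], "jaw": 1},
  {"xyz": [-35, 9, 0], "angular": [0, 0, 0], "jaw": 1},
  {"xyz": [-35, 9, 0], "angular": [0, 0, 0], "jaw": 1},
  {"xyz": [-35, 9, 0], "angular": [0, 0, 0], "jaw": 1},
  {"xyz": [-35, 9, 0], "angular": [0, 0, 0], "jaw": 1},
  {"xyz": [-35, 9, 0], "angular": [0, 0, 0], "jaw": 1},
  {"xyz": [-35, 9, 0], "angular": [0, 0, 0], "jaw": 1},
  {"xyz": [-15, 1, 0], "angular": [0, 0, 6], "jaw": 1},
  {"xyz": [0, 0, 0], "angular": [0, 0, 0], "jaw": 1},
  {"xyz": [0, 0, 0], "angular": [0, 0, 0], "jaw": 1},
])

```text
time_s: 15.4
position: [0.6041, -0.2799, 0.2821]
tool_rot: [[0.097, 0.995, -0.0], [0.995, -0.097, 0.002], [0.002, -0.0, -1.0]]
wrist_force: [0.8, 0.5, 0.8]
opening: 0.0855
grip_force: 0.0
```

Run:
```python
from h import *
c=shot("wrist")
print(np.round(robot.read_state()["position"],4),[proj(c,p).round() for p in([.6035,-.289,.1775],[.618,-.16,.1775])])
save(c,"mw.png")
```

```text
[ 0.6042 -0.2793  0.2824] [array([323., 203.]), array([325.,  44.])]
```

View pics/mw.png

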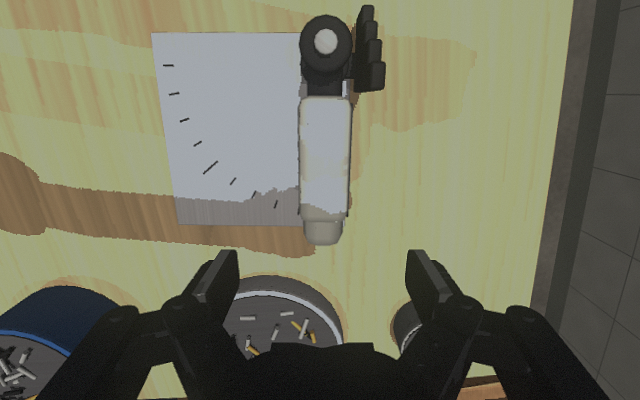

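The head's centre line lies along column 325 under the tool, with the hinge at (326,41) as predicted. I'll descend and grip.

Request:
move_arm([
  {"xyz": [-9, 0, 30], "angular": [0, 0, 0], "jaw": 1},
  {"xyz": [0, 0, 30], "angular": [0, 0, 0], "jaw": 1},
  {"xyz": [0, 0, 30], "angular": [0, 0, 0], "jaw": 1},
  {"xyz": [0, 0, 25], "angular": [0, 0, 0], "jaw": 1},
  {"xyz": [0, 0, 20], "angular": [0, 0, 0], "jaw": 1},
  {"xyz": [0, 0, 15], "angular": [0, 0, 0], "jaw": 1},
  {"xyz": [0, 0, 0], "angular": [0, 0, 0], "jaw": 1},
  {"xyz": [0, 0, 0], "angular": [0, 0, 0], "jaw": -1},
  {"xyz": [0, 0, 0], "angular": [0, 0, 0], "jaw": -1},
  {"xyz": [0, 0, 0], "angular": [0, 0, 0], "jaw": -1},
  {"xyz": [0, 0, 0], "angular": [0, 0, 0], "jaw": -1},
  {"xyz": [0, 0, 0], "angular": [0, 0, 0], "jaw": -1},
], grip_force=60)

```text
time_s: 16.65
position: [0.604, -0.2916, 0.1342]
tool_rot: [[0.101, 0.995, 0.003], [0.995, -0.101, -0.001], [-0.001, 0.003, -1.0]]
wrist_force: [1.9, -0.2, 6.5]
opening: 0.0456
grip_force: 64.4
```

Request:
move_arm([
  {"xyz": [0.5, -11.5, 0], "angular": [0, 0, 5], "jaw": -1},
  {"xyz": [0.5, -11.5, 0], "angular": [0, 0, 5], "jaw": -1},
  {"xyz": [0.5, -11.5, 0], "angular": [0, 0, 5], "jaw": -1},
  {"xyz": [0.5, -11.5, 0], "angular": [0, 0, 5], "jaw": -1},
  {"xyz": [0.5, -11.5, 0], "angular": [0, 0, 5], "jaw": -1},
  {"xyz": [0.5, -11.5, 0], "angular": [0, 0, 5], "jaw": -1},
  {"xyz": [0.5, -11.5, 0], "angular": [0, 0, 5], "jaw": -1},
  {"xyz": [0.5, -11.5, 0], "angular": [0, 0, 5], "jaw": -1},
  {"xyz": [0, 0, 0], "angular": [0, 0, 0], "jaw": -1},
  {"xyz": [0, 0, 0], "angular": [0, 0, 0], "jaw": -1},
], grip_force=80)

```text
time_s: 17.65
position: [0.5235, -0.2519, 0.1341]
tool_rot: [[0.716, 0.698, 0.004], [0.698, -0.716, -0.001], [0.002, 0.004, -1.0]]
wrist_force: [4.0, 0.3, 5.9]
opening: 0.045
grip_force: 82.0
```

Request:
move_arm([
  {"xyz": [0.5, -11.5, 0], "angular": [0, 0, 5], "jaw": -1},
  {"xyz": [0.5, -11.5, 0], "angular": [0, 0, 5], "jaw": -1},
  {"xyz": [0, -0.7, 0], "angular": [0, 0, 0.3], "jaw": -1},
  {"xyz": [0, 0, 0], "angular": [0, 0, 0], "jaw": -1},
  {"xyz": [0, 0, 0], "angular": [0, 0, 0], "jaw": -1},
  {"xyz": [0, 0, 0], "angular": [0, 0, 0], "jaw": -1},
])

```text
time_s: 18.25
position: [0.5088, -0.2337, 0.1341]
tool_rot: [[0.828, 0.56, 0.004], [0.56, -0.828, -0.001], [0.003, 0.004, -1.0]]
wrist_force: [3.5, -0.2, 7.1]
opening: 0.0452
grip_force: 82.4
```

Run:
```python
from h import *
c=shot("wrist"); a=shot("scene"); b=shot("side"); s=robot.read_state(); p=s["position"]; R=s["tool_rot"]
print(p.round(4),s["grip_force"],s["opening"],s["wrist_force"].round(1),"tool x",np.degrees(np.arctan2(R[1,0],R[0,0])),"pos",np.degrees(np.arctan2(-.16-p[1],.618-p[0])),np.hypot(.618-p[0],.16+p[1]))
m=np.array([.618,-.16,.012])
for n,k in(("w",c),("s",a),("d",b)): print(n,[proj(k,m-[r*np.cos(np.radians(33.6)),r*np.sin(np.radians(33.6)),0]).round(1) for r in(.183,.198,.228)])
i=[cv2.resize(c["frame"][:,:,::-1],None,fx=.8,fy=.8),
 np.hstack([cv2.resize(k["frame"][y:y+60,x:x+80,::-1],(256,192),interpolation=cv2.INTER_CUBIC) for k,x,y in((a,215,140),(b,290,150))])]
cv2.imwrite("pics/fin.png",np.vstack(i))
```

```text
[ 0.5088 -0.2337  0.1341] 82.35429883003235 0.04522467367051945 [3.8 0.7 5.6] tool x 34.086008671175684 pos 34.013904796065304 0.1317083060168394
w [array([320.8, 235.9]), array([320.7, 249.2]), array([320.5, 274.5])]
s [array([275.9, 165.4]), array([277.6, 162.6]), array([281.1, 157.1])]
d [array([337.2, 188.5]), array([341.6, 187.5]), array([350.2, 185.4])]
```

View pics/fin.png

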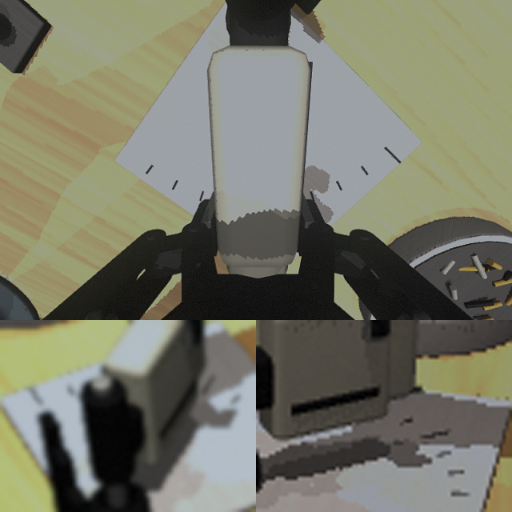

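The wrist view shows the head's centre line (about column 322) on the computed 50° line (columns 320–321). In the side crop the 50° mark at (435,437) lies straight beyond the head's outer end. The tool has turned 50.1° since gripping, and it holds with 82 N.

```bash
python3 -c "
from plant import robot
print(robot.sign_off())"
```

```text
the job is handed in; nothing more can be done
None
```

The job is handed in: the wide-bore sleeve (the one that fits) stands fully down on the smallest gauge's pin, the small-bore one is in the scrap pan (told by its visibly smaller bore, not tried on the pin), and the gripper is still holding the mirror head at about 50 degrees.

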